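# Tilt and lock the carving stand, then set the tile on it

## Robot

A 7-joint arm with a two-finger parallel gripper is mounted at the origin on the work surface. World frame = base frame: x ahead of the robot, y to its left, z up, the work surface at z = 0. Lengths are in mm, angles in rad, forces in N, time in s.
With the tool pointing down it reaches from about 350 to 775 mm from the base axis. Payload 3.1 kg.
Tool frame: the origin (TCP) lies on the centre line of the jaws, within the pads' length; the fingertips stand ctrl.tcp_to_tips ahead of it and the grasp point (between the pads) lies 6 mm ahead of it (ctrl.tcp_to_tips is the distance from the TCP to the fingertips, in mm); z points along the fingers, x is the direction in which the jaws open and shut, and the axes are right-handed (so a half turn about z gives the same grasp; the last joint's range is limited). The gripper opens to 85 mm and grips with 20 to 120 N. Pads are 22 mm wide; open, the fingers measure 114 mm over their backs; the gripper's body (76 mm by 85 mm) begins 54 mm behind the grasp point. The pads swing forward as they close: fully open they stand 13 mm farther back than shut.
Start: joints at [1.25, 0.311, 0.014, 1.512, -0.004, 1.319, -0.027], TCP at [151.394, -528.769, 256.304] pointing down, gripper open.
Joint ranges: [-2.7, 2.7], [-0.3, 1.91], [-1.27, 1.3], [0.12, 2.57], [-1.44, 4.58], [0.2, 2.03], [-3.05, 3.05]. Speed limits (rad/s): [2.79, 2.79, 3.14, 3.14, 3.14, 3.14, 3.14].

## Interface

Orientations are given as a unit quaternion [w, x, y, z].
In Python, from station import status, cams, ticket, ctrl gives the robot as it stands.
- The arm moves only by the tool step_arm, never from a script. Its argument "motion" is a list of rows, each an object of numbers: "x", "y", "z": the shift along the tool's x, y, z in cm; "rx", "ry", "rz": the turn, a rotation vector about the tool's x, y, z in rad; "hand": the finger opening in cm, from 0 to 8.54. A call has 1 to 20 rows; each row is the pose to reach, as a shift and turn from the pose commanded when the call began, along the tool's axes at that moment; what a row does not reach only later rows make up. A row lasts 1/8 s, in which the tool goes at most 62.5 mm and 10.7 degrees, less where a joint would pass 70% of its speed; a pose out of reach is approached as far as the arm can. A call with a gripper value outside its range is refused whole. The fingers move at their own pace and stop on an object; "squeeze" is the grip in N (left out, the last holds). Time passes only in rows, so rows that repeat a pose let the fingers close. It gives the time, the measured TCP pose, the force and the opening at its end, in the units of the state.
- status.state(): the state, without advancing time (a new reading comes with each control period).
- cams.camera(name): name is "scene" or "top" or "wrist"; returns a dict with "color" (400x640x3 uint8, red, green, blue), "intrinsics" (3x3 intrinsics, pixels), "cam_to_world" (4x4, takes a point from camera to world coordinates); the wrist camera has in their place "tool_from_camera" (4x4, takes a point from camera to tool coordinates, whose origin is the TCP and whose axes are the tool frame's). Camera axes: x right, y down, z forward; pixel columns grow to the right and rows downward; lengths in mm; the calibration is good to about 2 mm. A picture is of the moment at which its call begins: read the wrist's pose just before it. There is no depth.
- ticket.hand_in(): hands the job in, once; it reports no verdict.
Trained networks look in a picture, given as the dict that the camera call returned (one of the last four; its "shot" number tells which), for a name from the list of things; names that differ only in an ending like _2 or _b are one class to them, and where a whole thing is asked for, a point or a joint stands for the part that bears it (a point fixed in the world has none). Each returns a list of dicts, best first, with "confidence" (0 to 1); they miss things now and then, are a little off and sometimes report something else, mostly with a low value. They report only what shows in the picture. A call takes as long as a camera call. They do not tell look-alikes from the thing itself.
- cams.look_for(label, picture): "position" ([x, y, z] in mm, in world coordinates, good to about 4 mm: the middle of the surface that is visible of it).
The state is a dict: "t": time; "q": joint angles; "qvel": joint speeds; "effort": joint torques, N m; "ee_pos": TCP position; "orientation": TCP orientation; "force": force on the tool from outside, world axes, zero at the start; "ft_torque": the same for the moment, N m; "gripper_width": finger opening in mm.
Only numpy, scipy, OpenCV 4.12 (cv2) and the standard library are available. Lean on these libraries where they do the work, as an engineer would, in place of code of your own. Each camera call takes 0.05 s, during which the arm holds its last target. There are 200 camera calls.

## Task

Get the tilting carving stand ready for the blue tile: swing its board to a 20 degree slope facing the robot (the red-ringed hole), lock it there by pushing the red-knobbed pin fully home, and only then lay the blue tile flat on the sloped board, its long side running straight up the slope near the middle of the board and its lower end resting against the ledge. Set the tile down without dropping it, and leave the white tile, mug, jar, beaker and flat brush where they are.

Things in the scene. Friction and masses are not known exactly. Their poses are not given: they have to be found in the camera images.
- stand: blue tilting carving stand bolted to the bench. Origin on the bench below the middle of the trunnion axis, which is 135 mm up; x points away from the robot, y along the axis towards the pin, z up. Base plate 200 (x) by 300 mm (y -120 to +180), 14 high; cheeks at y = +-100 mm, 157 high. Pin block at x = 0, y 122 to 152 mm, 61 high.
- red_hole (a point): centre of the outer face of the red-ringed hole (16 mm) in the steel index sector, which hangs from the board outside the +y cheek, 117 mm from the stand's middle. Holes for slopes of 0, 20 (the ringed one) and 40 degrees lie 90 mm from the axis; a hole is in front of the pin, straight below the axis, when the board has its slope.
- tilt (a joint): board slope in rad: 0 level, positive with the ledge edge (nearest the robot) down; travel -0.40 to 0.85; wanted 0.349. Friction (0.6 N m) holds it at any angle; about 7 N on an edge moves it. Push down on the ledge to steepen, on the far edge to flatten. Within about 2.5 degrees of a hole the pin's tapered nose enters and draws the board true.
- ledge_top (a point): middle of the top of the wooden ledge, a rail 14 mm thick, 170 mm long along the board's near edge, 16 mm above the face. Turns with the board; when level it is 93 mm to the near side of the trunnion axis and 36 mm above it. x up the slope, y along the ledge, z out of the board.
- board_face (a point): point on the board's face at the middle of the ledge's inner side. x up the slope, y along the ledge, z out of the face. The face (grey grip sheet on plywood) runs 196 mm up the slope from here, is 170 mm wide, and lies 20 mm above the trunnion axis, from 86 mm on the near side of it. Tile in place: its centre 75 mm up the slope and 9 mm out.
- pin (a joint): how far the locking pin is pushed in, in m: about 0 withdrawn, 0.036 fully home (knob against its block). It slides with 3 N of friction and stays where left; it stops before 0.015 when no hole is in front of it. 10 to 20 N seat it.
- pin_knob (a point): centre of the outer end face of the pin's red knob, 36 mm in diameter, 22 mm thick, 45 mm above the bench; 210 mm along +y from the stand's origin when withdrawn, 174 mm when home. Axes as the stand's; it is pushed towards the stand's -y.
- tile_blue_mid (a point): centre of the blue glazed relief tile, 150 (x, long) by 56 (y) by 18 mm thick, 0.2 to 0.4 kg, lying face up on a plywood ware board 18 mm thick (top 18 mm above the bench), so its centre is 27 mm above the bench. z out of its face.
- tile_white_mid (a point): centre of the plain white tile of the same size beside it on the ware board; leave it alone
- mug: pale blue mug, 84 mm wide, 100 mm high, standing on the bench; origin under its centre; leave it
- jar: clear jar with a white lid, 72 mm wide, 95 mm high; origin under its centre; leave it
- beaker: unglazed clay beaker, 74 mm wide, 117 mm high; origin under its centre; leave it
- flat_brush: wooden-handled flat brush, 190 mm long, lying on the bench; leave it
There are look-alikes about, which are no part of the job. Leave any green look-alike of the part that bears tile_blue_mid alone.

How it is judged (in metres and radians):
On the way:
1. the board stands at 20 degrees (within 2) with the pin fully home (at least 33 of 36 mm), the blue tile not yet on it (value of joint tilt between 0.314 and 0.384 rad and value of joint pin above 0.033 m and distance between tile_blue_mid and board_face above 0.14 m), for 0.2 s.
At the end, for the whole second after the job is handed in: Board at 20 degrees (within 2), pin at least 33 mm in; blue tile released and at rest, flat on the board (within 3.4 degrees, 4 mm), lower end within 6 mm of the ledge, centre within 30 mm of the board's middle line, long side within 6.9 degrees of straight up the slope (value of joint tilt between 0.314 and 0.384 rad and value of joint pin above 0.033 m and x of tile_blue_mid in the frame of board_face between 0.068 and 0.081 m and y of tile_blue_mid in the frame of board_face between -0.03 and 0.03 m and z of tile_blue_mid in the frame of board_face between 0.005 and 0.013 m and angle between the z axis of tile_blue_mid and the z axis of board_face, either way round below 0.06 rad and angle between the x axis of tile_blue_mid and the x axis of board_face, either way round below 0.12 rad and linear speed of tile_blue below 0.02 m/s); the robot touches nothing.
It fails at once if the blue tile is dropped (it falls freely, faster than 0.6 m/s) (contact force between tile_blue and the fingers below 0.05 N and linear speed of tile_blue above 0.6 m/s).
It fails at once if the white tile, mug, jar, beaker or flat brush is moved by more than 25 mm (distance of any of tile_white_mid, mug, jar, beaker, flat_brush from where it was at the start of the episode above 0.025 m).
It also fails if it takes over 69 s, if anything falls off the work surface, if the arm or the gripper's body presses on something with over 40 N, if the wrist force passes 120 N, or if a joint passes its speed limit or range.

## Working session

There is one attempt and no reset: what is moved stays moved. The work goes in short steps, Python scripts to look and compute and a tool call to move; the robot and the scene stay as the last step left them, time stands still between calls to the robot, and variables do not carry over. Pictures are saved under pics/ and viewed, about 8 in all and at most 12, crops included, and the job is handed in when it is done.

Besides the shell and the picture viewer there is one more tool, called after "Emit:" as name(argument=value, ...), one argument or row to a line, values as JSON. step_arm: Moves the arm, as the interface text tells. Its arguments: {"type":"object","properties":{"motion":{"type":"array"},"squeeze":{"type":"number"}},"required":["motion"]}

```bash
mkdir -p pics; ls
python3 - <<'E'
from station import status,cams,ticket,ctrl
import cv2,numpy as np
print(status.state()); print(ctrl.tcp_to_tips)
ims=[]
for n in("scene","top"):
    p=cams.camera(n); cv2.imwrite(f"pics/{n}0.png",p["color"][:,:,::-1]); print(n,p["intrinsics"],p["cam_to_world"])
    for l in["stand","red_hole","ledge_top","board_face","pin_knob","tile_blue_mid","tile_white_mid","mug","jar","beaker","flat_brush"]:
        print(l,[(np.round(d["position"]).tolist(),round(d["confidence"],2)) for d in cams.look_for(l,p)[:3]])
E
```

```text
pics
{'t': 0.0, 'q': array([ 1.25029471,  0.31172733,  0.0140047 ,  1.51306725, -0.00443167,
        1.31921348, -0.02716844]), 'qvel': array([ 0.00013921, -0.00039953, -0.0002243 , -0.0021511 , -0.00123627,
        0.00125518, -0.00082336]), 'effort': array([-4.69022707e-04, -3.79912591e+01,  1.46206585e-01, -2.30589312e+01,
        1.23601788e-02,  1.36126202e-02,  9.59392139e-06]), 'ee_pos': array([ 151.19182933, -528.10326633,  255.2160136 ]), 'orientation': array([-6.89226531e-04,  7.98525765e-01, -6.01959452e-01, -9.72779322e-04]), 'force': array([-0.19101189, -0.13113155, -0.5128033 ]), 'ft_torque': array([ 0.00962849, -0.02169058,  0.01696847]), 'gripper_width': 85.57058907207298}
25.0
scene [[389.4937243    0.         323.9099826 ]
 [  0.         389.4937243  208.46176592]
 [  0.           0.           1.        ]] [[-6.30774614e-01  5.60101771e-01 -5.37037608e-01  1.07934017e+03]
 [ 7.75827869e-01  4.68282492e-01 -4.22850594e-01  5.19101281e+02]
 [ 1.46459428e-02 -6.83372164e-01 -7.29923272e-01  9.59054902e+02]
 [ 0.00000000e+00  0.00000000e+00  0.00000000e+00  1.00000000e+
[... 747 characters left out ...]

 [ 3.69324057e-03 -8.16045157e-02 -9.96657947e-01  1.13711281e+03]
 [ 0.00000000e+00  0.00000000e+00  0.00000000e+00  1.00000000e+00]]
stand [([615.0, 37.0, 148.0], 0.88)]
red_hole [([623.0, 17.0, 156.0], 0.57)]
ledge_top [([620.0, 21.0, 153.0], 0.91)]
board_face [([621.0, 14.0, 156.0], 0.67), ([344.0, -80.0, 16.0], 0.6)]
pin_knob []
tile_blue_mid [([492.0, -289.0, 39.0], 0.94), ([337.0, 129.0, 18.0], 0.93), ([643.0, 202.0, 51.0], 0.26)]
tile_white_mid [([486.0, -409.0, 35.0], 0.89)]
mug [([331.0, 347.0, 46.0], 0.81), ([344.0, -80.0, 16.0], 0.56)]
jar [([583.0, 462.0, 93.0], 0.9)]
beaker [([712.0, -165.0, 113.0], 0.92)]
flat_brush [([347.0, -80.0, 18.0], 0.77), ([618.0, 34.0, 150.0], 0.39)]
```

View pics/scene0.png

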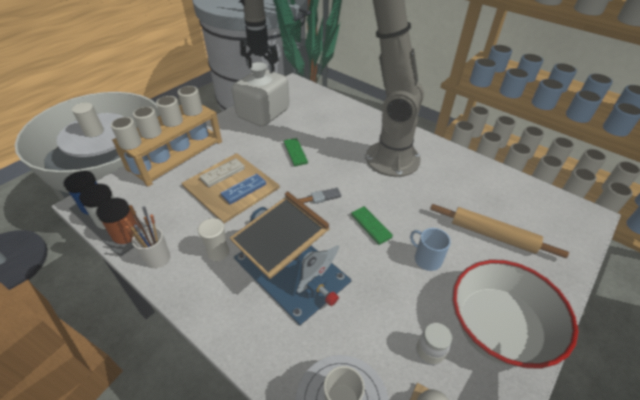

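View pics/top0.png

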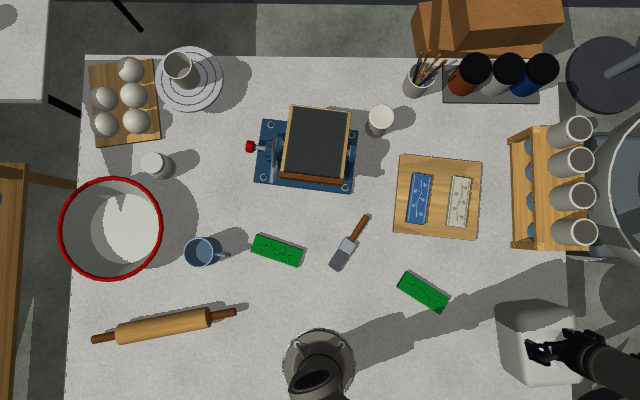

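Candidates for the blue tile: blue on the ware board, top (420,198) / scene (242,188). Look-alikes are the white tile at top (459,201) and the greens at top (278,250) and (423,292). I choose the blue one on the ware board. Next I'll measure it with a close crop.

```bash
cat > h.py <<'E'
import numpy as np,cv2
from station import status,cams,ticket,ctrl
from scipy.spatial.transform import Rotation as R
def ray(p,uv,T=None):
    T=p["cam_to_world"] if T is None else T
    d=T[:3,:3]@np.linalg.solve(p["intrinsics"],[uv[0],uv[1],1]); return T[:3,3],d
def onz(p,uv,z,T=None):
    o,d=ray(p,uv,T); return o+d*(z-o[2])/d[2]
def proj(p,X):
    T=p["cam_to_world"]; c=(np.atleast_2d(X)-T[:3,3])@T[:3,:3]; q=c@p["intrinsics"].T; return q[:,:2]/q[:,2:]
def blobs(im,lo,hi,amin=30):
    h=cv2.cvtColor(im,cv2.COLOR_RGB2HSV); m=cv2.inRange(h,lo,hi)
    c,_=cv2.findContours(m,cv2.RETR_EXTERNAL,cv2.CHAIN_APPROX_NONE)
    return sorted([x for x in c if cv2.contourArea(x)>amin],key=cv2.contourArea)[::-1]
E
python3 - <<'E'
from h import *
p=cams.camera("top"); s=cams.camera("scene")
for nm,q in(("top",p),("scene",s)):
    print(nm)
    for c in blobs(q["color"],(100,90,40),(125,255,255))[:5]:
        r=cv2.minAreaRect(c); b=cv2.boxPoints(r); print("blue",cv2.contourArea(c),np.round(r[0]),[np.round(onz(q,x,36 if cv2.contourArea(c)<1500 else 14)[:2]).tolist() for x in b])
    for lo,hi in(((0,150,80),(5,255,255)),((173,150,80),(180,255,255))):
        for c in blobs(q["color"],lo,hi,15)[:6]:
            r=cv2.minAreaRect(c); print("red",cv2.contourArea(c),np.round(r[0],1),onz(q,r[0],45).round())
a=cv2.resize(p["color"][90:240,230:490],(780,450),interpolation=cv2.INTER_CUBIC)
cv2.imwrite("pics/c1.png",a[:,:,::-1])
a=cv2.resize(s["color"][140:330,170:370],(800,760),interpolation=cv2.INTER_CUBIC)[:600]
a=cv2.resize(s["color"][180:330,170:370],(800,600),interpolation=cv2.INTER_CUBIC)
cv2.imwrite("pics/c2.png",a[:,:,::-1])
E
```

```text
top
blue 985.0 [270. 151.] [[541.0, 203.0], [735.0, 180.0], [725.0, 105.0], [531.0, 129.0]]
blue 860.5 [418. 198.] [[425.0, -249.0], [572.0, -272.0], [565.0, -329.0], [417.0, -305.0]]
blue 609.0 [315. 157.] [[533.0, 144.0], [726.0, 123.0], [699.0, -110.0], [506.0, -86.0]]
blue 279.0 [526.  88.] [[828.0, -575.0], [883.0, -633.0], [842.0, -670.0], [787.0, -611.0]]
red 8564.5 [109.  228.5] [397. 618.  45.]
red 57.0 [249.  146.5] [644. 215.  45.]
scene
blue 578.0 [286. 294.] [[741.0, 15.0], [672.0, 2.0], [678.0, 192.0], [741.0, 197.0]]
blue 274.0 [327. 283.] [[648.0, 131.0], [556.0, 145.0], [579.0, 209.0], [666.0, 193.0]]
blue 95.5 [ 80. 201.] [[887.0, -713.0], [862.0, -716.0], [884.0, -583.0], [907.0, -582.0]]
blue 76.0 [243. 189.] [[565.0, -321.0], [422.0, -293.0], [446.0, -245.0], [585.0, -275.0]]
blue 36.0 [246. 185.] [[511.0, -300.0], [457.0, -311.0], [464.0, -279.0], [517.0, -269.0]]
red 200.0 [561.7 335.8] [364. 716.  45.]
red 60.5 [497.9 354.1] [510. 611.  45.]
red 41.5 [331.8 297.3] [644. 209.  45.]
red 23.5 [478.3 269.6] [311. 473.  45.]
```

View pics/c1.png

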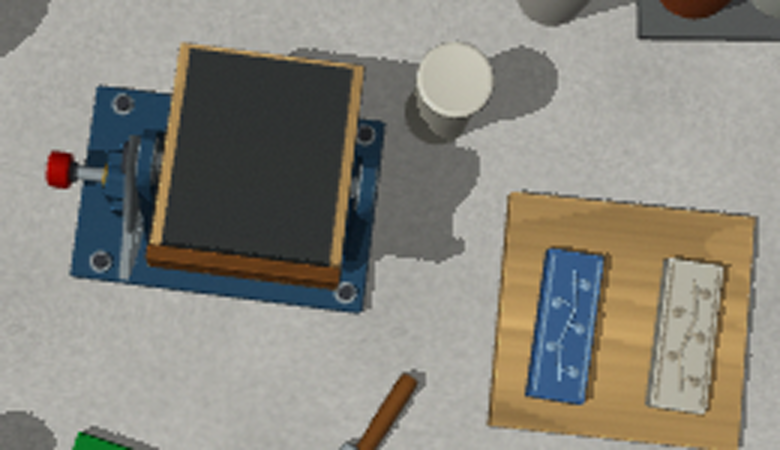

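View pics/c2.png

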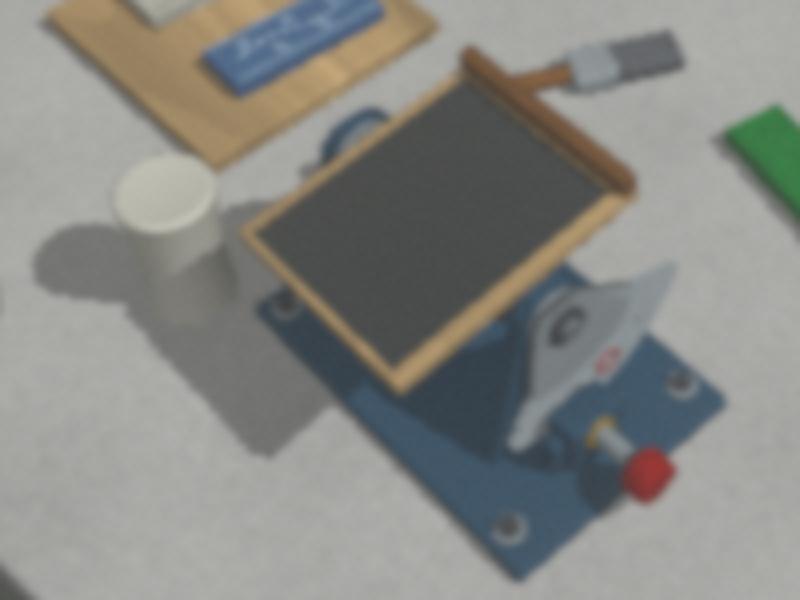

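```bash
cat >> h.py <<'E'
def stand_pts(v,P):  # P fixed in stand frame
    x,y,a=v[:3]; c,s=np.cos(a),np.sin(a); P=np.atleast_2d(P)
    return np.c_[x+c*P[:,0]-s*P[:,1],y+s*P[:,0]+c*P[:,1],P[:,2]]
def board_pts(v,P,t): # P in level board coords rel. axis; +tilt lowers -x edge
    P=np.atleast_2d(P)@np.array([[np.cos(t),0,-np.sin(t)],[0,1,0],[np.sin(t),0,np.cos(t)]]).T
    P[:,2]+=135; return stand_pts(v,P)
E
sed -i 's/\[\[np.cos(t),0,-np.sin(t)\],\[0,1,0\],\[np.sin(t),0,np.cos(t)\]\]/[[np.cos(t),0,-np.sin(t)],[0,1,0],[np.sin(t),0,np.cos(t)]]/' h.py
python3 - <<'E'
from h import *
from scipy.optimize import least_squares
p=cams.camera("top"); s=cams.camera("scene")
f=lambda L,o,k:[(a/k+o[0],b/k+o[1]) for a,b in L]
bt=f([(97,86),(385,122),(362,312),(71,276)],(230,90),3); B=[(100,180,14),(100,-120,14),(-100,-120,14),(-100,180,14)]
tt=f([(182,44),(362,66),(147,250),(340,275)],(230,90),3)
ss=f([(245,233),(400,390)],(170,180),4)
Ft=[(110,85,20),(110,-85,20),(-100,85,36),(-100,-85,36)]; Fs=[(110,-85,20),(110,85,20)]
def res(v): return np.r_[(proj(p,stand_pts(v,B))-bt).ravel(),(proj(p,board_pts(v,Ft,v[3]))-tt).ravel(),(proj(s,board_pts(v,Fs,v[3]))-ss).ravel(),
  (proj(p,stand_pts(v,[(0,200,45)]))-(249,146.5)).ravel()]
r=least_squares(res,[640,10,-.1,.1],x_scale=[100,100,1,1]); v=r.x
print(v,r.fun.reshape(-1,2).round(1))
print("knob",stand_pts(v,[(0,210,45)]),proj(s,stand_pts(v,[(0,210,45)])))
print("ledge now",board_pts(v,[(-93,0,36)],v[3]),"at 20",board_pts(v,[(-93,0,36)],.349))
E
```

```text
[ 6.20271281e+02  1.58837166e+01 -1.17758364e-01 -1.92388594e-01] [[-0.3 -0.6]
 [ 0.3 -0.5]
 [ 0.3  0.3]
 [-0.7 -0.1]
 [-0.4  0.3]
 [ 0.6  0.6]
 [-0.8  0.7]
 [ 0.5  0.6]
 [-1.   0.7]
 [-0.1  0.5]
 [ 0.2  0.1]]
knob [[644.94342315 224.42936001  45.        ]] [[336.07057395 300.92366524]]
ledge now [[536.45496166  25.79966653 188.11778038]] at 20 [[521.257776    27.59758052 137.02762657]]
```

```bash
cat >> h.py <<'E'
V=[620.27,15.88,-.1178]
def frame(jaw,z):   # tool rotation: z axis and jaw (x) direction in world
    z=np.array(z,float)/np.linalg.norm(z); x=np.array(jaw,float); x-=z*(x@z); x/=np.linalg.norm(x)
    return R.from_matrix(np.c_[x,np.cross(z,x),z])
def plan(pos,rot):
    s=status.state(); q=s["orientation"]; r0=R.from_quat([*q[1:],q[0]])
    d=r0.inv().apply(np.array(pos)-s["ee_pos"])/10; w=(r0.inv()*rot).as_rotvec()
    print("xyz cm",d.round(2),"rot",w.round(3),"| t",round(s["t"],2),"at",s["ee_pos"].round(1),"F",s["force"].round(1))
SX=np.array([np.cos(V[2]),np.sin(V[2]),0]); SY=np.array([-SX[1],SX[0],0])
E
python3 - <<'E'
from h import *
plan([527.9,26.8,240],frame(SX,[0,0,-1]))
E
```

```text
xyz cm [-43.04 -51.49   1.63] rot [-0.     0.    -1.174] | t 1.4 at [ 151.4 -528.7  256.3] F [-0.1 -1.  -1.1]
```

Emit:
step_arm(
  motion=[
    {"x":-43,"y":-51.5,"z":1.6,"rz":-1.174,"hand":0},
    {"x":-43,"y":-51.5,"z":1.6,"rz":-1.174,"hand":0},
    {"x":-43,"y":-51.5,"z":1.6,"rz":-1.174,"hand":0},
    {"x":-43,"y":-51.5,"z":1.6,"rz":-1.174,"hand":0},
    {"x":-43,"y":-51.5,"z":1.6,"rz":-1.174,"hand":0},
    {"x":-43,"y":-51.5,"z":1.6,"rz":-1.174,"hand":0},
    {"x":-43,"y":-51.5,"z":1.6,"rz":-1.174,"hand":0},
    {"x":-43,"y":-51.5,"z":1.6,"rz":-1.174,"hand":0},
    {"x":-43,"y":-51.5,"z":1.6,"rz":-1.174,"hand":0},
    {"x":-43,"y":-51.5,"z":1.6,"rz":-1.174,"hand":0},
    {"x":-43,"y":-51.5,"z":1.6,"rz":-1.174,"hand":0},
    {"x":-43,"y":-51.5,"z":1.6,"rz":-1.174,"hand":0},
    {"x":-43,"y":-51.5,"z":1.6,"rz":-1.174,"hand":0},
    {"x":-43,"y":-51.5,"z":1.6,"rz":-1.174,"hand":0},
    {"x":-43,"y":-51.5,"z":1.6,"rz":-1.174,"hand":0},
  ],
)

```text
invalid input
```

Run:
```python
from h import *
plan([527.9,26.8,165],frame(SX,[0,0,-1]))
```

```text
xyz cm [-43.04 -51.49   9.13] rot [-0.     0.    -1.174] | t 1.4 at [ 151.4 -528.7  256.3] F [-0.1 -1.  -1.1]
```

Emit:
step_arm(
  motion=[
    {"x":-4.3,"y":-5.15,"z":0.16,"rx":0.0,"ry":0.0,"rz":-0.117,"hand":0.0},
  ],
  squeeze=40,
)

```text
t: 1.52
ee_pos: [182.8, -480.2, 254.4]
orientation: [0.002, 0.83, -0.557, -0.0]
force: [1.4, 1.2, -0.3]
gripper_width: 69.8
```

Run:
```python
from h import *
plan([527.9,26.8,240],frame(SX,[0,0,-1]))
```

```text
xyz cm [-33.82 -51.17   1.22] rot [ 0.004  0.    -1.064] | t 1.52 at [ 182.8 -480.2  254.4] F [ 1.4  1.2 -0.3]
```

Emit:
step_arm(
  motion=[
    {"x":-33.8,"y":-51.2,"z":1.2,"rx":0.0,"ry":0.0,"rz":-1.06,"hand":0.0},
    {"x":-33.8,"y":-51.2,"z":1.2,"rx":0.0,"ry":0.0,"rz":-1.06,"hand":0.0},
    {"x":-33.8,"y":-51.2,"z":1.2,"rx":0.0,"ry":0.0,"rz":-1.06,"hand":0.0},
    {"x":-33.8,"y":-51.2,"z":1.2,"rx":0.0,"ry":0.0,"rz":-1.06,"hand":0.0},
    {"x":-33.8,"y":-51.2,"z":1.2,"rx":0.0,"ry":0.0,"rz":-1.06,"hand":0.0},
    {"x":-33.8,"y":-51.2,"z":1.2,"rx":0.0,"ry":0.0,"rz":-1.06,"hand":0.0},
    {"x":-33.8,"y":-51.2,"z":1.2,"rx":0.0,"ry":0.0,"rz":-1.06,"hand":0.0},
    {"x":-33.8,"y":-51.2,"z":1.2,"rx":0.0,"ry":0.0,"rz":-1.06,"hand":0.0},
    {"x":-33.8,"y":-51.2,"z":1.2,"rx":0.0,"ry":0.0,"rz":-1.06,"hand":0.0},
    {"x":-33.8,"y":-51.2,"z":1.2,"rx":0.0,"ry":0.0,"rz":-1.06,"hand":0.0},
    {"x":-33.8,"y":-51.2,"z":1.2,"rx":0.0,"ry":0.0,"rz":-1.06,"hand":0.0},
    {"x":-33.8,"y":-51.2,"z":1.2,"rx":0.0,"ry":0.0,"rz":-1.06,"hand":0.0},
    {"x":-33.8,"y":-51.2,"z":1.2,"rx":0.0,"ry":0.0,"rz":-1.06,"hand":0.0},
    {"x":-33.8,"y":-51.2,"z":1.2,"rx":0.0,"ry":0.0,"rz":-1.06,"hand":0.0},
  ],
)

```text
t: 3.28
ee_pos: [528.3, 30.6, 242.9]
orientation: [0.001, 0.998, -0.059, 0.0]
force: [-0.6, -0.0, 0.2]
gripper_width: -0.0
```

Run:
```python
from h import *
plan([527.9,26.8,165],frame(SX,[0,0,-1]))
```

```text
xyz cm [0.01 0.37 7.8 ] rot [ 0.001 -0.     0.   ] | t 3.27 at [528.3  30.6 242.9] F [-0.6 -0.   0.2]
```

Emit:
step_arm(
  motion=[
    {"x":0.0,"y":0.4,"z":1.5,"rx":0.0,"ry":0.0,"rz":0.0,"hand":0.0},
    {"x":0.0,"y":0.4,"z":2.5,"rx":0.0,"ry":0.0,"rz":0.0,"hand":0.0},
    {"x":0.0,"y":0.4,"z":3.0,"rx":0.0,"ry":0.0,"rz":0.0,"hand":0.0},
    {"x":0.0,"y":0.4,"z":3.5,"rx":0.0,"ry":0.0,"rz":0.0,"hand":0.0},
    {"x":0.0,"y":0.4,"z":4.0,"rx":0.0,"ry":0.0,"rz":0.0,"hand":0.0},
    {"x":0.0,"y":0.4,"z":4.5,"rx":0.0,"ry":0.0,"rz":0.0,"hand":0.0},
    {"x":0.0,"y":0.4,"z":5.0,"rx":0.0,"ry":0.0,"rz":0.0,"hand":0.0},
    {"x":0.0,"y":0.4,"z":5.5,"rx":0.0,"ry":0.0,"rz":0.0,"hand":0.0},
    {"x":0.0,"y":0.4,"z":6.0,"rx":0.0,"ry":0.0,"rz":0.0,"hand":0.0},
    {"x":0.0,"y":0.4,"z":6.5,"rx":0.0,"ry":0.0,"rz":0.0,"hand":0.0},
    {"x":0.0,"y":0.4,"z":7.0,"rx":0.0,"ry":0.0,"rz":0.0,"hand":0.0},
    {"x":0.0,"y":0.4,"z":7.5,"rx":0.0,"ry":0.0,"rz":0.0,"hand":0.0},
    {"x":0.0,"y":0.4,"z":7.8,"rx":0.0,"ry":0.0,"rz":0.0,"hand":0.0},
    {"x":0.0,"y":0.4,"z":7.8,"rx":0.0,"ry":0.0,"rz":0.0,"hand":0.0},
  ],
)

```text
t: 5.03
ee_pos: [523.8, 29.6, 164.0]
orientation: [0.0, 0.998, -0.057, -0.005]
force: [-7.3, 1.3, 4.5]
gripper_width: -0.4
```

Run:
```python
from h import *
s=cams.camera("scene");t=cams.camera("top")
plan([527.9,26.8,165],frame(SX,[0,0,-1]))
for a in(.25,.3,.349,.4):
  print(a,proj(s,board_pts(V,[(110,-85,20),(110,85,20),(-86,85,20)],a)).round(1).tolist(),proj(t,board_pts(V,[(110,-85,20),(110,85,20)],a)).round(1).tolist(), proj(s,board_pts(V,[(-90*np.sin(.349),117,-90*np.cos(.349))],a)).round(1).tolist())
A=cv2.resize(s["color"][180:330,190:370],(480,400),interpolation=cv2.INTER_CUBIC)
B=cv2.resize(t["color"][90:210,240:370],(320,295),interpolation=cv2.INTER_CUBIC)
im=np.zeros((400,800,3),np.uint8);im[:,:480]=A;im[:295,480:]=B
cv2.imwrite("pics/d1.png",im[:,:,::-1])
```

```text
xyz cm [ 0.33  0.23 -0.07] rot [0.001 0.007 0.004] | t 5.12 at [524.9  29.4 164.4] F [-4.2  0.9  4.9]
0.25 [[230.5, 225.4], [271.5, 264.4], [327.4, 235.0]] [[352.5, 110.5], [288.4, 102.5]] [[314.3, 277.1]]
0.3 [[231.0, 223.7], [272.1, 262.6], [327.3, 236.1]] [[352.5, 110.8], [288.1, 102.8]] [[313.2, 278.1]]
0.349 [[231.5, 221.9], [272.8, 260.8], [327.2, 237.2]] [[352.6, 111.2], [287.8, 103.1]] [[312.0, 279.1]]
0.4 [[232.2, 220.1], [273.7, 258.9], [327.0, 238.3]] [[352.6, 111.7], [287.5, 103.6]] [[310.8, 280.0]]
```

View pics/d1.png

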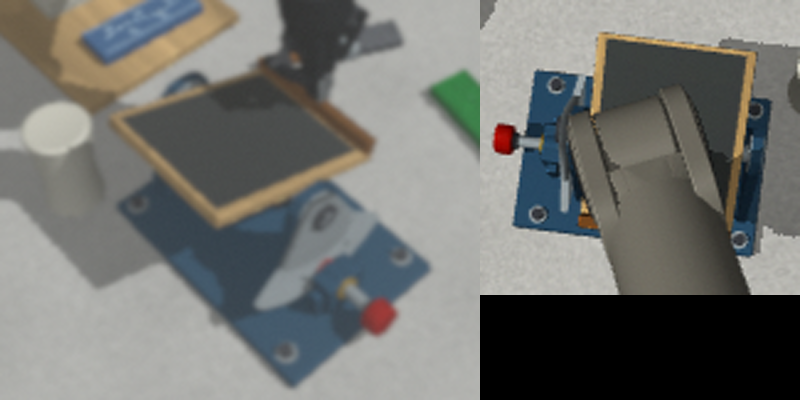

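Run:
```python
from h import *
f=frame(SX,[0,0,-1])
print(stand_pts(V,[(0,250,56)]))
plan([649.7,264.2,250],f); plan([649.7,264.2,56],f)
```

```text
[[649.65193509 264.14739998  56.        ]]
xyz cm [  9.69 -24.73  -8.65] rot [0.001 0.007 0.004] | t 5.12 at [524.9  29.4 164.4] F [-4.2  0.9  4.9]
xyz cm [  9.83 -24.75  10.75] rot [0.001 0.007 0.004] | t 5.12 at [524.9  29.4 164.4] F [-4.2  0.9  4.9]
```

Emit:
step_arm(
  motion=[
    {"x":0.0,"y":0.0,"z":-4.0,"rx":0.0,"ry":0.0,"rz":0.0,"hand":0.0},
    {"x":0.0,"y":0.0,"z":-8.5,"rx":0.0,"ry":0.0,"rz":0.0,"hand":0.0},
    {"x":2.0,"y":-6.0,"z":-8.5,"rx":0.0,"ry":0.0,"rz":0.0,"hand":0.0},
    {"x":4.0,"y":-12.0,"z":-8.5,"rx":0.0,"ry":0.0,"rz":0.0,"hand":0.0},
    {"x":7.0,"y":-18.0,"z":-8.5,"rx":0.0,"ry":0.0,"rz":0.0,"hand":0.0},
    {"x":9.4,"y":-24.9,"z":-8.5,"rx":0.0,"ry":0.0,"rz":0.0,"hand":0.0},
    {"x":9.4,"y":-24.9,"z":-8.5,"rx":0.0,"ry":0.0,"rz":0.0,"hand":0.0},
    {"x":9.4,"y":-24.9,"z":-3.0,"rx":0.0,"ry":0.0,"rz":0.0,"hand":0.0},
    {"x":9.4,"y":-24.9,"z":3.0,"rx":0.0,"ry":0.0,"rz":0.0,"hand":0.0},
    {"x":9.4,"y":-24.9,"z":8.0,"rx":0.0,"ry":0.0,"rz":0.0,"hand":0.0},
    {"x":9.4,"y":-24.9,"z":10.8,"rx":0.0,"ry":0.0,"rz":0.0,"hand":0.0},
    {"x":9.4,"y":-24.9,"z":10.8,"rx":0.0,"ry":0.0,"rz":0.0,"hand":0.0},
  ],
)

```text
t: 6.62
ee_pos: [648.0, 263.6, 53.2]
orientation: [0.002, 0.998, -0.057, -0.003]
force: [0.5, 0.3, -0.3]
gripper_width: -0.2
```

Run:
```python
from h import *
f=frame(SX,[0,0,-1])
for y in(230,221,200,185): plan(stand_pts(V,[(0,y,56)])[0],f)
s=cams.camera("top")
A=cv2.resize(s["color"][90:210,220:370],(600,480),interpolation=cv2.INTER_CUBIC)
s=cams.camera("scene")
ob=[(110,-85,20),(110,85,20)]
print(s["color"].shape)
# tilt by edge: wood/face brightness along vertical lines
B=cv2.resize(s["color"][180:310,210:350],(646,600),interpolation=cv2.INTER_CUBIC)
cv2.imwrite("pics/e1.png",B[:,:,::-1])
```

```text
xyz cm [ 0.15  1.93 -0.27] rot [0.004 0.006 0.003] | t 6.62 at [648.  263.6  53.2] F [ 0.5  0.3 -0.3]
xyz cm [ 0.14  2.83 -0.27] rot [0.004 0.006 0.003] | t 6.62 at [648.  263.6  53.2] F [ 0.5  0.3 -0.3]
xyz cm [ 0.14  4.93 -0.26] rot [0.004 0.006 0.003] | t 6.62 at [648.  263.6  53.2] F [ 0.5  0.3 -0.3]
xyz cm [ 0.13  6.43 -0.26] rot [0.004 0.006 0.003] | t 6.62 at [648.  263.6  53.2] F [ 0.5  0.3 -0.3]
(400, 640, 3)
```

View pics/e1.png

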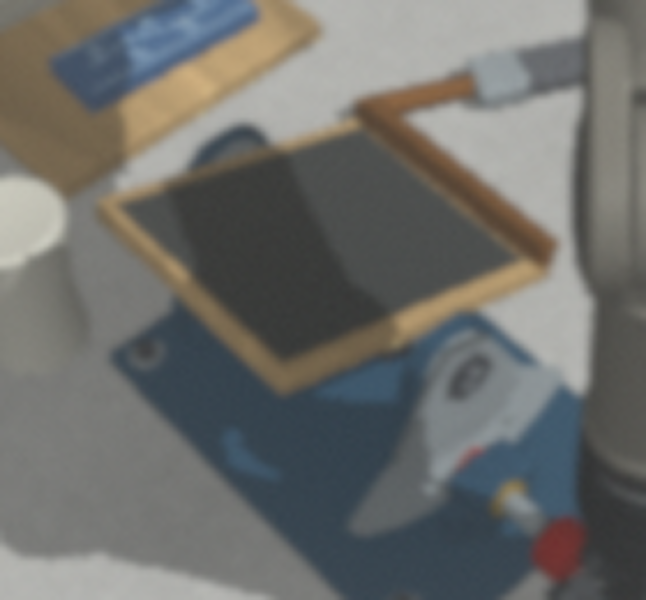

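Emit:
step_arm(
  motion=[
    {"x":0.1,"y":1.5,"z":-0.2,"rx":0.0,"ry":0.0,"rz":0.0,"hand":0.0},
    {"x":0.1,"y":2.2,"z":-0.2,"rx":0.0,"ry":0.0,"rz":0.0,"hand":0.0},
    {"x":0.1,"y":2.7,"z":-0.2,"rx":0.0,"ry":0.0,"rz":0.0,"hand":0.0},
    {"x":0.1,"y":3.2,"z":-0.2,"rx":0.0,"ry":0.0,"rz":0.0,"hand":0.0},
    {"x":0.1,"y":3.7,"z":-0.2,"rx":0.0,"ry":0.0,"rz":0.0,"hand":0.0},
    {"x":0.1,"y":4.2,"z":-0.2,"rx":0.0,"ry":0.0,"rz":0.0,"hand":0.0},
    {"x":0.1,"y":4.2,"z":-0.2,"rx":0.0,"ry":0.0,"rz":0.0,"hand":0.0},
  ],
)

```text
t: 7.6
ee_pos: [646.4, 223.0, 59.2]
orientation: [-0.0, 0.998, -0.057, 0.0]
force: [0.3, 1.3, 1.3]
gripper_width: 0.1
```

Emit:
step_arm(
  motion=[
    {"x":0.0,"y":0.5,"z":0.2,"rx":0.0,"ry":0.0,"rz":0.0,"hand":0.0},
    {"x":0.0,"y":1.0,"z":0.2,"rx":0.0,"ry":0.0,"rz":0.0,"hand":0.0},
    {"x":0.0,"y":1.0,"z":0.2,"rx":0.0,"ry":0.0,"rz":0.0,"hand":0.0},
  ],
)

```text
t: 7.98
ee_pos: [644.7, 212.1, 56.5]
orientation: [0.001, 0.998, -0.058, -0.001]
force: [-0.1, 2.1, 1.2]
gripper_width: 0.1
```

Emit:
step_arm(
  motion=[
    {"x":0.0,"y":0.4,"z":0.0,"rx":0.0,"ry":0.0,"rz":0.0,"hand":0.0},
    {"x":0.0,"y":0.8,"z":0.0,"rx":0.0,"ry":0.0,"rz":0.0,"hand":0.0},
    {"x":0.0,"y":1.2,"z":0.0,"rx":0.0,"ry":0.0,"rz":0.0,"hand":0.0},
    {"x":0.0,"y":1.4,"z":0.0,"rx":0.0,"ry":0.0,"rz":0.0,"hand":0.0},
    {"x":0.0,"y":1.4,"z":0.0,"rx":0.0,"ry":0.0,"rz":0.0,"hand":0.0},
  ],
)

```text
t: 8.6
ee_pos: [643.1, 199.3, 56.6]
orientation: [-0.0, 0.998, -0.057, -0.0]
force: [-0.2, 3.8, -0.7]
gripper_width: 0.0
```

Emit:
step_arm(
  motion=[
    {"x":0.0,"y":0.3,"z":0.0,"rx":0.0,"ry":0.0,"rz":0.0,"hand":0.0},
    {"x":0.0,"y":0.6,"z":0.0,"rx":0.0,"ry":0.0,"rz":0.0,"hand":0.0},
    {"x":0.0,"y":0.6,"z":0.0,"rx":0.0,"ry":0.0,"rz":0.0,"hand":0.0},
  ],
)

```text
t: 8.98
ee_pos: [643.1, 199.2, 56.8]
orientation: [-0.005, 0.998, -0.056, 0.001]
force: [4.2, 11.5, -6.1]
gripper_width: 0.2
```

Emit:
step_arm(
  motion=[
    {"x":0.0,"y":0.3,"z":0.0,"rx":0.0,"ry":0.0,"rz":0.0,"hand":0.0},
    {"x":0.0,"y":0.5,"z":0.0,"rx":0.0,"ry":0.0,"rz":0.0,"hand":0.0},
    {"x":0.0,"y":0.5,"z":0.0,"rx":0.0,"ry":0.0,"rz":0.0,"hand":0.0},
  ],
)

```text
t: 9.35
ee_pos: [642.9, 199.1, 57.0]
orientation: [-0.009, 0.998, -0.054, 0.002]
force: [5.8, 17.7, -8.1]
gripper_width: -0.1
```

Emit:
step_arm(
  motion=[
    {"x":0.0,"y":-3.0,"z":0.0,"rx":0.0,"ry":0.0,"rz":0.0,"hand":0.0},
    {"x":0.0,"y":-5.0,"z":0.0,"rx":0.0,"ry":0.0,"rz":0.0,"hand":0.0},
    {"x":0.0,"y":-6.0,"z":-6.0,"rx":0.0,"ry":0.0,"rz":0.0,"hand":0.0},
    {"x":0.0,"y":-6.0,"z":-12.0,"rx":0.0,"ry":0.0,"rz":0.0,"hand":0.0},
    {"x":0.0,"y":-6.0,"z":-20.0,"rx":0.0,"ry":0.0,"rz":0.0,"hand":0.0},
    {"x":0.0,"y":-6.0,"z":-24.0,"rx":0.0,"ry":0.0,"rz":0.0,"hand":0.0},
    {"x":0.0,"y":-6.0,"z":-24.0,"rx":0.0,"ry":0.0,"rz":0.0,"hand":0.0},
  ],
)

```text
t: 10.22
ee_pos: [651.2, 247.9, 303.8]
orientation: [-0.002, 0.998, -0.059, 0.005]
force: [-0.0, -0.1, -0.1]
gripper_width: -0.2
```

Run:
```python
from h import *
s=cams.camera("top")
for q in(s,cams.camera("scene")):
  for lo,hi in(((0,150,60),(6,255,255)),((172,150,60),(180,255,255))):
    for c in blobs(q["color"],lo,hi,8):
        r=cv2.minAreaRect(c); X=onz(q,r[0],45)
        if 600<X[0]<700 and 150<X[1]<260: print("knob",r,X.round(1),"stand y",(X-[*V[:2],0])@SY, proj(q,stand_pts(V,[(0,163,45)])))
A=cv2.resize(s["color"][90:210,220:370],(600,480),interpolation=cv2.INTER_CUBIC)
cv2.imwrite("pics/f1.png",A[:,:,::-1])
# tile grasp
T=[495,-289]
f=frame([-.154,-.988,0],[0,0,-1])
plan([495,-289,250],f); plan([495,-289,47],f)
```

```text
knob ((260.5, 147.5), (11.0, 7.0), 90.0) [641.5 180.9  45. ] stand y 166.37525657470388 [[261.54639263 148.18208057]]
knob ((323.0000305175781, 289.5000305175781), (7.77817440032959, 7.77817440032959), 45.0) [640.2 176.1  45. ] stand y 161.49110627282158 [[323.63835039 289.64618415]]
xyz cm [-9.13 55.    4.8 ] rot [ 0.    -0.002  1.609] | t 10.32 at [649.4 246.8 297.1] F [-0.6 -0.  -0.8]
xyz cm [-9.15 54.96 25.1 ] rot [ 0.    -0.002  1.609] | t 10.32 at [649.4 246.8 297.1] F [-0.6 -0.  -0.8]
```

View pics/f1.png

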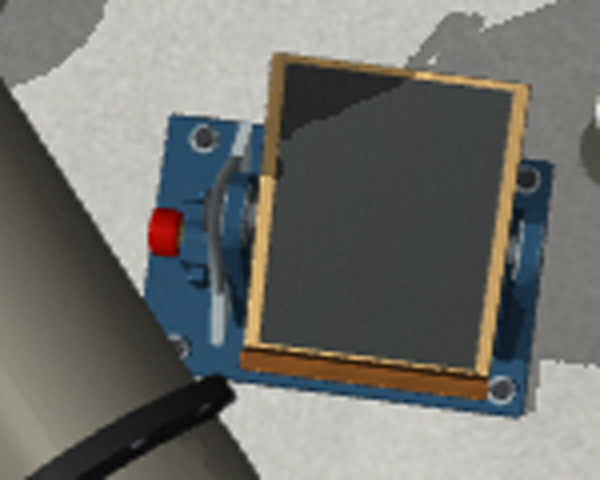

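Emit:
step_arm(
  motion=[
    {"x":-9.1,"y":55.0,"z":4.8,"rx":0.0,"ry":0.0,"rz":1.609,"hand":8.5},
    {"x":-9.1,"y":55.0,"z":4.8,"rx":0.0,"ry":0.0,"rz":1.609,"hand":8.5},
    {"x":-9.1,"y":55.0,"z":4.8,"rx":0.0,"ry":0.0,"rz":1.609,"hand":8.5},
    {"x":-9.1,"y":55.0,"z":4.8,"rx":0.0,"ry":0.0,"rz":1.609,"hand":8.5},
    {"x":-9.1,"y":55.0,"z":4.8,"rx":0.0,"ry":0.0,"rz":1.609,"hand":8.5},
    {"x":-9.1,"y":55.0,"z":4.8,"rx":0.0,"ry":0.0,"rz":1.609,"hand":8.5},
    {"x":-9.1,"y":55.0,"z":4.8,"rx":0.0,"ry":0.0,"rz":1.609,"hand":8.5},
    {"x":-9.1,"y":55.0,"z":4.8,"rx":0.0,"ry":0.0,"rz":1.609,"hand":8.5},
    {"x":-9.1,"y":55.0,"z":4.8,"rx":0.0,"ry":0.0,"rz":1.609,"hand":8.5},
    {"x":-9.1,"y":55.0,"z":4.8,"rx":0.0,"ry":0.0,"rz":1.609,"hand":8.5},
    {"x":-9.1,"y":55.0,"z":4.8,"rx":0.0,"ry":0.0,"rz":1.609,"hand":8.5},
    {"x":-9.1,"y":55.0,"z":4.8,"rx":0.0,"ry":0.0,"rz":1.609,"hand":8.5},
    {"x":-9.1,"y":55.0,"z":4.8,"rx":0.0,"ry":0.0,"rz":1.609,"hand":8.5},
  ],
)

```text
t: 11.95
ee_pos: [496.2, -286.5, 248.7]
orientation: [0.0, -0.652, 0.758, 0.0]
force: [0.2, 0.7, -0.1]
gripper_width: 84.6
```

```bash
cat >> h.py <<'E'
def wrist():
    st=status.state(); q=st["orientation"]; T=np.eye(4); T[:3,:3]=R.from_quat([*q[1:],q[0]]).as_matrix(); T[:3,3]=st["ee_pos"]
    p=cams.camera("wrist"); return p,T@p["tool_from_camera"]
E
python3 - <<'E'
from h import *
w,T=wrist()
for c in blobs(w["color"],(100,90,40),(125,255,255),800):
    r=cv2.minAreaRect(c); b=np.array([onz(w,x,36,T)[:2] for x in cv2.boxPoints(r)]); print(cv2.contourArea(c),r,b.round(1).tolist(),b.mean(0))
cv2.imwrite("pics/w1.png",w["color"][:,:,::-1])
f=frame([-.154,-.988,0],[0,0,-1]); plan([495,-289,47],f)
E
```

```text
10365.0 ((75.5, 92.0), (184.0, 151.0), 90.0) [[698.1, -25.2], [677.8, -159.6], [512.3, -105.6], [536.3, 54.1]] [606.11063185 -59.05882565]
6843.0 ((327.0, 167.5), (54.0, 137.0), 0.0) [[428.4, -252.9], [574.0, -277.8], [566.1, -330.4], [419.4, -313.2]] [ 496.99405668 -293.59311627]
xyz cm [ 0.24  0.08 20.18] rot [0.    0.    0.004] | t 12.0 at [ 496.1 -286.8  248.8] F [ 0.7 -0.3  0.1]
```

View pics/w1.png

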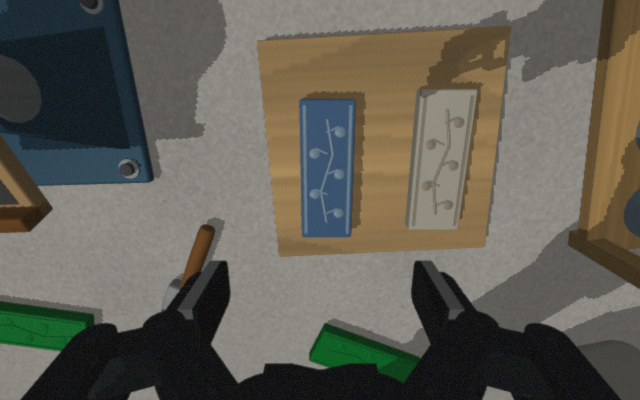

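Run:
```python
from h import *
f=frame([-.154,-.988,0],[0,0,-1]); plan([496,-291,41],f); print(ctrl.tcp_to_tips)
```

```text
xyz cm [ 0.42 -0.05 20.78] rot [0.    0.    0.004] | t 12.0 at [ 496.1 -286.8  248.8] F [ 0.7 -0.3  0.1]
25.0
```

Emit:
step_arm(
  motion=[
    {"x":0.3,"y":0.0,"z":6.0,"rx":0.0,"ry":0.0,"rz":0.0,"hand":8.5},
    {"x":0.3,"y":0.0,"z":12.0,"rx":0.0,"ry":0.0,"rz":0.0,"hand":8.5},
    {"x":0.3,"y":0.0,"z":17.0,"rx":0.0,"ry":0.0,"rz":0.0,"hand":8.5},
    {"x":0.3,"y":0.0,"z":19.5,"rx":0.0,"ry":0.0,"rz":0.0,"hand":8.5},
    {"x":0.3,"y":0.0,"z":20.6,"rx":0.0,"ry":0.0,"rz":0.0,"hand":8.5},
    {"x":0.3,"y":0.0,"z":20.6,"rx":0.0,"ry":0.0,"rz":0.0,"hand":8.5},
    {"x":0.3,"y":0.0,"z":20.6,"rx":0.0,"ry":0.0,"rz":0.0,"hand":8.5},
  ],
)

```text
t: 12.88
ee_pos: [496.5, -291.6, 44.4]
orientation: [0.001, -0.651, 0.759, -0.002]
force: [0.6, -0.9, 0.8]
gripper_width: 85.1
```

Emit:
step_arm(
  motion=[
    {"x":0.0,"y":0.0,"z":0.0,"rx":0.0,"ry":0.0,"rz":0.0,"hand":6.5},
    {"x":0.0,"y":0.0,"z":0.0,"rx":0.0,"ry":0.0,"rz":0.0,"hand":5.8},
    {"x":0.0,"y":0.0,"z":0.0,"rx":0.0,"ry":0.0,"rz":0.0,"hand":4.5},
    {"x":0.0,"y":0.0,"z":0.0,"rx":0.0,"ry":0.0,"rz":0.0,"hand":4.5},
    {"x":0.0,"y":0.0,"z":0.0,"rx":0.0,"ry":0.0,"rz":0.0,"hand":4.5},
    {"x":0.0,"y":0.0,"z":0.0,"rx":0.0,"ry":0.0,"rz":0.0,"hand":4.5},
  ],
  squeeze=50,
)

```text
t: 13.62
ee_pos: [495.8, -292.1, 44.1]
orientation: [0.0, -0.651, 0.759, -0.001]
force: [-0.8, -0.3, 6.2]
gripper_width: 54.6
```

Emit:
step_arm(
  motion=[
    {"x":0.0,"y":0.0,"z":-0.5,"rx":0.0,"ry":0.0,"rz":0.0,"hand":4.5},
    {"x":0.0,"y":0.0,"z":-2.0,"rx":0.0,"ry":0.0,"rz":0.0,"hand":4.5},
    {"x":0.0,"y":0.0,"z":-5.0,"rx":0.0,"ry":0.0,"rz":0.0,"hand":4.5},
    {"x":0.0,"y":0.0,"z":-10.0,"rx":0.0,"ry":0.0,"rz":0.0,"hand":4.5},
    {"x":0.0,"y":0.0,"z":-16.0,"rx":0.0,"ry":0.0,"rz":0.0,"hand":4.5},
    {"x":0.0,"y":0.0,"z":-21.0,"rx":0.0,"ry":0.0,"rz":0.0,"hand":4.5},
    {"x":0.0,"y":0.0,"z":-21.0,"rx":0.0,"ry":0.0,"rz":0.0,"hand":4.5},
    {"x":0.0,"y":0.0,"z":-21.0,"rx":0.0,"ry":0.0,"rz":0.0,"hand":4.5},
  ],
)

```text
t: 14.62
ee_pos: [494.2, -290.4, 251.7]
orientation: [-0.0, -0.651, 0.759, 0.001]
force: [0.2, -0.2, -4.8]
gripper_width: 54.6
```

Run:
```python
from h import *
w,T=wrist(); st=status.state(); print(st["force"],st["gripper_width"])
cv2.imwrite("pics/w2.png",w["color"][:,:,::-1])
t=.349
# tile offset from TCP in tool coords: estimate along tool-y (long) from blob of blue seen near fingers
C=w["tool_from_camera"]
for c in blobs(w["color"],(100,90,40),(125,255,255),500):
    r=cv2.minAreaRect(c); print(r,[ (lambda o,d:(o+d*((8-o[2])/d[2])).round(1).tolist())(*ray(w,x,C)) for x in cv2.boxPoints(r)])
n=board_pts(V,[(0,0,1)],t)[0]-board_pts(V,[(0,0,0)],t)[0]; f=frame(-SY,-n)
for up,out in((80,120),(78,27)):
    plan(board_pts(V,[(-86+up,0,20+out)],t)[0],f)
print(board_pts(V,[(-86+78,0,20+27)],t)[0])
```

```text
[ 0.59372187  0.58810204 -4.83896845] 54.559855157537356
((320.0, 238.0), (260.0, 142.0), 90.0) [[-27.0, -76.0, 8.0], [26.5, -76.0, 8.0], [35.3, 49.3, 8.0], [-35.8, 49.3, 8.0]]
((74.5, 91.0), (182.0, 149.0), 90.0) [[-109.7, -111.5, 8.0], [-58.7, -111.5, 8.0], [-69.6, -47.1, 8.0], [-130.0, -47.1, 8.0]]
xyz cm [-32.    -2.49  -1.35] rot [ 0.354 -0.004 -0.035] | t 14.68 at [ 493.7 -290.3  250.6] F [ 0.6  0.6 -4.8]
xyz cm [-32.09  -5.53   7.45] rot [ 0.354 -0.004 -0.035] | t 14.68 at [ 493.7 -290.3  250.6] F [ 0.6  0.6 -4.8]
[596.84372696  18.65245113 176.43094552]
```

View pics/w2.png

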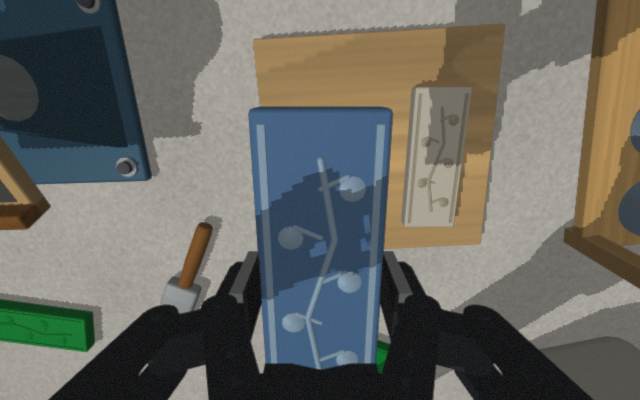

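Emit:
step_arm(
  motion=[
    {"x":-3.0,"y":0.0,"z":-2.0,"rx":0.0,"ry":0.0,"rz":0.0,"hand":4.5},
    {"x":-6.0,"y":0.0,"z":-3.0,"rx":0.05,"ry":0.0,"rz":0.0,"hand":4.5},
    {"x":-10.0,"y":-0.5,"z":-3.0,"rx":0.12,"ry":0.0,"rz":0.0,"hand":4.5},
    {"x":-14.0,"y":-1.0,"z":-3.0,"rx":0.2,"ry":0.0,"rz":-0.01,"hand":4.5},
    {"x":-18.0,"y":-1.5,"z":-3.0,"rx":0.28,"ry":0.0,"rz":-0.02,"hand":4.5},
    {"x":-22.0,"y":-2.0,"z":-3.0,"rx":0.354,"ry":-0.004,"rz":-0.035,"hand":4.5},
    {"x":-26.0,"y":-2.5,"z":-2.5,"rx":0.354,"ry":-0.004,"rz":-0.035,"hand":4.5},
    {"x":-29.0,"y":-2.5,"z":-2.0,"rx":0.354,"ry":-0.004,"rz":-0.035,"hand":4.5},
    {"x":-31.0,"y":-2.5,"z":-1.4,"rx":0.354,"ry":-0.004,"rz":-0.035,"hand":4.5},
    {"x":-32.0,"y":-2.5,"z":-1.4,"rx":0.354,"ry":-0.004,"rz":-0.035,"hand":4.5},
    {"x":-32.0,"y":-2.5,"z":-1.4,"rx":0.354,"ry":-0.004,"rz":-0.035,"hand":4.5},
    {"x":-32.0,"y":-2.5,"z":-1.4,"rx":0.354,"ry":-0.004,"rz":-0.035,"hand":4.5},
  ],
)

```text
t: 16.18
ee_pos: [568.4, 19.6, 266.4]
orientation: [0.115, -0.653, 0.737, -0.132]
force: [-0.2, -0.1, -3.3]
gripper_width: 54.7
```

```bash
cat >> h.py <<'E'
t=.349
n=board_pts(V,[(0,0,1)],t)[0]-board_pts(V,[(0,0,0)],t)[0]; FB=frame(-SY,-n)
def tcp_on_board():
    st=status.state(); o=board_pts(V,[(-86,0,20)],t)[0]; d=st["ee_pos"]-o; u=board_pts(V,[(1,0,0)],t)[0]-board_pts(V,[(0,0,0)],t)[0]
    F=st["force"]; print("up,y,out",[round(float(d@k),1) for k in(u,SY,n)],"F",[round(float(F@k),1) for k in(u,SY,n)])
E
python3 - <<'E'
from h import *
tcp_on_board()
for up,out in((83,50),(83,30)): plan(board_pts(V,[(-86+up,0,20+out)],t)[0],FB)
w,T=wrist(); cv2.imwrite("pics/w3.png",w["color"][:,:,::-1])
E
```

```text
up,y,out [82.1, -2.4, 121.3] F [-1.3, -0.2, -3.1]
xyz cm [-0.27 -0.06  7.12] rot [-0.004 -0.004 -0.001] | t 16.18 at [568.4  19.6 266.4] F [-0.2 -0.1 -3.3]
xyz cm [-0.27 -0.05  9.12] rot [-0.004 -0.004 -0.001] | t 16.18 at [568.4  19.6 266.4] F [-0.2 -0.1 -3.3]
```

View pics/w3.png

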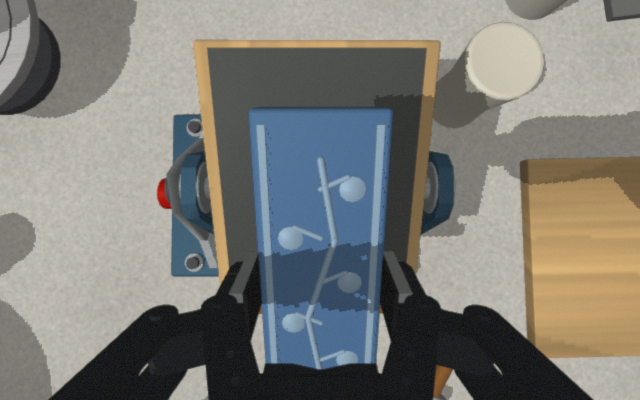

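Emit:
step_arm(
  motion=[
    {"x":-0.2,"y":-0.1,"z":3.0,"rx":0.0,"ry":0.0,"rz":0.0,"hand":4.5},
    {"x":-0.2,"y":-0.1,"z":6.0,"rx":0.0,"ry":0.0,"rz":0.0,"hand":4.5},
    {"x":-0.2,"y":-0.1,"z":8.0,"rx":0.0,"ry":0.0,"rz":0.0,"hand":4.5},
    {"x":-0.2,"y":-0.1,"z":8.7,"rx":0.0,"ry":0.0,"rz":0.0,"hand":4.5},
    {"x":-0.2,"y":-0.1,"z":8.7,"rx":0.0,"ry":0.0,"rz":0.0,"hand":4.5},
    {"x":-0.2,"y":-0.1,"z":8.7,"rx":0.0,"ry":0.0,"rz":0.0,"hand":4.5},
  ],
)

```text
t: 16.98
ee_pos: [600.4, 19.5, 186.9]
orientation: [0.117, -0.654, 0.736, -0.133]
force: [0.9, 0.2, -2.3]
gripper_width: 55.1
```

Run:
```python
from h import *
tcp_on_board(); plan(board_pts(V,[(-86+75,0,20+32)],t)[0],FB)
```

```text
up,y,out [84.8, 1.2, 35.7] F [-0.0, 0.3, -2.5]
xyz cm [0.12 0.99 0.36] rot [-0.007 -0.002  0.   ] | t 16.98 at [600.4  19.5 186.9] F [ 0.9  0.2 -2.3]
```

Free at about 9 mm above the face. Next I slide down the slope while still slightly clear, until the ledge is felt.

Emit:
step_arm(
  motion=[
    {"x":0.0,"y":0.2,"z":0.2,"rx":0.0,"ry":0.0,"rz":0.0,"hand":4.5},
    {"x":0.0,"y":0.4,"z":0.4,"rx":0.0,"ry":0.0,"rz":0.0,"hand":4.5},
    {"x":0.0,"y":0.6,"z":0.5,"rx":0.0,"ry":0.0,"rz":0.0,"hand":4.5},
    {"x":0.0,"y":0.6,"z":0.5,"rx":0.0,"ry":0.0,"rz":0.0,"hand":4.5},
  ],
)

```text
t: 17.48
ee_pos: [595.5, 20.0, 178.5]
orientation: [0.116, -0.654, 0.736, -0.132]
force: [0.2, -0.1, -3.1]
gripper_width: 54.8
```

Run:
```python
from h import *
tcp_on_board()
```

```text
up,y,out [77.3, 1.2, 29.4] F [-0.9, -0.0, -3.0]
```

Emit:
step_arm(
  motion=[
    {"x":0.0,"y":0.1,"z":0.0,"rx":0.0,"ry":0.0,"rz":0.0,"hand":4.5},
    {"x":0.0,"y":0.2,"z":0.0,"rx":0.0,"ry":0.0,"rz":0.0,"hand":4.5},
    {"x":0.0,"y":0.2,"z":0.0,"rx":0.0,"ry":0.0,"rz":0.0,"hand":4.5},
  ],
)

```text
t: 17.85
ee_pos: [594.8, 20.1, 178.7]
orientation: [0.117, -0.654, 0.736, -0.133]
force: [1.7, 0.2, -3.3]
gripper_width: 55.0
```

Run:
```python
from h import *
tcp_on_board()
```

```text
up,y,out [76.7, 1.2, 29.9] F [0.5, 0.4, -3.7]
```

Emit:
step_arm(
  motion=[
    {"x":0.0,"y":0.1,"z":0.0,"rx":0.0,"ry":0.0,"rz":0.0,"hand":4.5},
    {"x":0.0,"y":0.2,"z":0.0,"rx":0.0,"ry":0.0,"rz":0.0,"hand":4.5},
    {"x":0.0,"y":0.2,"z":0.0,"rx":0.0,"ry":0.0,"rz":0.0,"hand":4.5},
  ],
)

```text
t: 18.23
ee_pos: [594.5, 20.1, 179.1]
orientation: [0.118, -0.653, 0.736, -0.134]
force: [5.6, -1.2, -2.7]
gripper_width: 54.6
```

Run:
```python
from h import *
tcp_on_board()
```

```text
up,y,out [76.5, 1.1, 30.4] F [4.4, -0.5, -4.4]
```

Emit:
step_arm(
  motion=[
    {"x":0.0,"y":-0.3,"z":0.0,"rx":0.0,"ry":0.0,"rz":0.0,"hand":4.5},
    {"x":0.0,"y":-0.3,"z":0.2,"rx":0.0,"ry":0.0,"rz":0.0,"hand":4.5},
    {"x":0.0,"y":-0.3,"z":0.3,"rx":0.0,"ry":0.0,"rz":0.0,"hand":4.5},
    {"x":0.0,"y":-0.3,"z":0.3,"rx":0.0,"ry":0.0,"rz":0.0,"hand":4.5},
  ],
)

```text
t: 18.73
ee_pos: [596.0, 20.0, 175.5]
orientation: [0.116, -0.654, 0.736, -0.132]
force: [2.2, -0.0, -2.1]
gripper_width: 54.4
```

Run:
```python
from h import *
tcp_on_board()
```

```text
up,y,out [76.7, 1.3, 26.5] F [1.3, 0.2, -2.7]
```

Emit:
step_arm(
  motion=[
    {"x":0.0,"y":0.0,"z":0.1,"rx":0.0,"ry":0.0,"rz":0.0,"hand":4.5},
    {"x":0.0,"y":0.0,"z":0.2,"rx":0.0,"ry":0.0,"rz":0.0,"hand":4.5},
    {"x":0.0,"y":0.0,"z":0.2,"rx":0.0,"ry":0.0,"rz":0.0,"hand":4.5},
  ],
)

```text
t: 19.1
ee_pos: [596.5, 20.0, 174.3]
orientation: [0.116, -0.654, 0.736, -0.132]
force: [-2.9, 1.0, 4.4]
gripper_width: 54.7
```

Run:
```python
from h import *
tcp_on_board()
```

```text
up,y,out [76.8, 1.3, 25.2] F [-1.3, 0.7, 5.1]
```

Emit:
step_arm(
  motion=[
    {"x":0.0,"y":0.0,"z":0.0,"rx":0.0,"ry":0.0,"rz":0.0,"hand":5.8},
    {"x":0.0,"y":0.0,"z":0.0,"rx":0.0,"ry":0.0,"rz":0.0,"hand":6.5},
    {"x":0.0,"y":0.0,"z":0.0,"rx":0.0,"ry":0.0,"rz":0.0,"hand":7.5},
    {"x":0.0,"y":0.0,"z":0.0,"rx":0.0,"ry":0.0,"rz":0.0,"hand":8.4},
    {"x":0.0,"y":0.0,"z":0.0,"rx":0.0,"ry":0.0,"rz":0.0,"hand":8.4},
    {"x":0.0,"y":0.0,"z":-1.0,"rx":0.0,"ry":0.0,"rz":0.0,"hand":8.4},
    {"x":0.0,"y":0.0,"z":-4.0,"rx":0.0,"ry":0.0,"rz":0.0,"hand":8.4},
    {"x":0.0,"y":0.0,"z":-9.0,"rx":0.0,"ry":0.0,"rz":0.0,"hand":8.4},
    {"x":0.0,"y":0.0,"z":-14.0,"rx":0.0,"ry":0.0,"rz":0.0,"hand":8.4},
    {"x":0.0,"y":4.0,"z":-18.0,"rx":0.0,"ry":0.0,"rz":0.0,"hand":8.4},
    {"x":0.0,"y":8.0,"z":-20.0,"rx":0.0,"ry":0.0,"rz":0.0,"hand":8.4},
    {"x":0.0,"y":8.0,"z":-20.0,"rx":0.0,"ry":0.0,"rz":0.0,"hand":8.4},
    {"x":0.0,"y":8.0,"z":-20.0,"rx":0.0,"ry":0.0,"rz":0.0,"hand":8.4},
  ],
)

```text
t: 20.72
ee_pos: [453.7, 37.1, 334.3]
orientation: [0.117, -0.654, 0.736, -0.133]
force: [-0.2, -0.1, -0.2]
gripper_width: 84.2
```

Run:
```python
from h import *
w,T=wrist(); s=cams.camera("scene")
o=board_pts(V,[(-86,0,20)],t)[0]; u=board_pts(V,[(-85,0,20)],t)[0]-o
def onb(p,uv,h,T=None):
    a,d=ray(p,uv,T); X=a+d*((h-(a-o)@n)/(d@n))-o; return (round(float(X@u),1),round(float(X@SY),1))
for nm,p,TT in(("w",w,T),("s",s,None)):
  for c in blobs(p["color"],(103,110,60),(118,255,255),150):
    r=cv2.minAreaRect(c); print(nm,np.round(r[0]),[onb(p,x,18,TT) for x in cv2.boxPoints(r)])
A=np.zeros((400,800,3),np.uint8)
A[:,:480]=cv2.resize(w["color"],(480,300))[0:300].repeat(1,0) if 0 else cv2.copyMakeBorder(cv2.resize(w["color"],(480,300)),0,100,0,0,cv2.BORDER_CONSTANT)
A[:,480:]=cv2.resize(s["color"][180:330,220:340],(320,400),interpolation=cv2.INTER_CUBIC)
cv2.imwrite("pics/g1.png",A[:,:,::-1]); print(status.state()["force"])
```

```text
w [320.  88.] [(151.0, 28.3), (151.1, -25.2), (4.6, -29.6), (4.5, 32.5)]
[-0.29576302  0.38899969 -0.66959103]
```

View pics/g1.png

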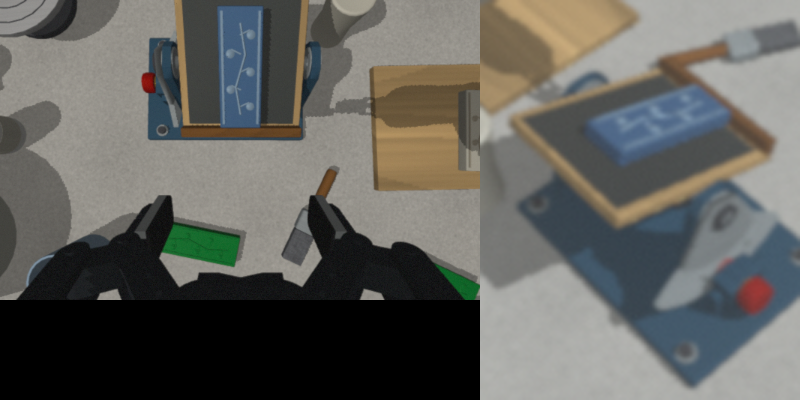

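```bash
python3 -c "
from station import ticket
print(ticket.hand_in())"
```

```text
the job is handed in; nothing more can be done
None
```

I set the board to about 20°, pushed the pin home, then laid the blue tile on the board against the ledge and handed the job in. The hand-in gave no verdict, so these are my own last checks.

- **Slope:** I judged it from the fingertip height on the ledge (expected 0.349 rad) and from the camera pictures. One early picture reading gave about 0.26 rad. A later, clearer one matched 0.349 to within about 0.05 rad, and the pin then entered the hole.
- **Pin:** it stopped hard at 18 N. The fingers stood where a home pin should leave them, and the top view showed the red knob against its block.
- **Tile:** while lowering it I felt the ledge, then the board, and opened the fingers only after that.
    - **Position:** the wrist picture puts its centre about 75–78 mm up the slope and 1–2 mm off the middle line, with its long side straight up the slope. The ledge partly hid its lower end, so that edge is less certain.
    - **Not measured:** I did not measure how flat it lies; it looks flat in the pictures.
- **Rest of the scene:** the gripper is open and clear, with force near zero. I kept clear of the white tile, mug, jar, beaker and brush, but did not re-measure them at the end. The robot clock was at about 21 s of the 69 s allowed.

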